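Lever off a clip-on battery cover

ROBOT

A 7-joint arm with a two-finger parallel gripper is mounted at the origin on a cart in front of the work surface, level with it; the furniture and walls round the work are solid. World frame = base frame: x ahead of the robot, y to its left, z up, the work surface at z = 0. Lengths are in mm, angles in degrees, forces in N, time in s.
With the tool pointing down it reaches from about 400 to 750 mm from the base axis. Payload 19.5 kg.
Tool frame: the origin (TCP) lies between the finger pads; the fingertips stand 19 mm ahead of it and the grasp point (between the pads) is the TCP; z points along the fingers, x is the direction in which the jaws open and shut, and the axes are right-handed (so a half turn about z gives the same grasp; the last joint's range is limited). The gripper opens to 85 mm and grips with 20 to 120 N. Pads are 22 mm wide; open, the fingers measure 114 mm over their backs; the gripper's body (76 mm by 85 mm) begins 54 mm behind the grasp point. The pads swing forward as they close: fully open they stand 13 mm farther back than shut.
Start: joints at [74.903, 40.479, -1.581, 85.061, 1.261, 54.483, -4.326], TCP at [126.487, -560.891, 250.268] pointing down, gripper open.
Joint ranges: [-155.06, 155.06], [-18.47, 123.98], [-90, 86.84], [0, 140.48], [-83.41, 263.41], [0, 116], [-161.91, 161.91]. Speed limits (degrees/s): [108.29, 108.29, 147.25, 147.25, 172.46, 172.46, 172.46].

INTERFACE

Orientations are given as [roll, pitch, yaw] about the fixed x, y, z axes, in that order (R = Rz(yaw) Ry(pitch) Rx(roll)).
In Python, from workcell import env gives the robot as it stands.
- The arm moves only by the shell command python3 -m jog 'ROWS' [OPENING]. ROWS is text: rows parted by semicolons, each of 4 numbers parted by spaces: the shift along the tool's x, y, z in m, then the turn about the tool's z in rad. A call has 1 to 20 rows; each row shifts and turns the commanded pose from where the row before left it, along the tool's axes as they then stand; what a row does not reach is not made up. A row lasts 1/8 s, in which the tool goes at most 62.5 mm and 10.7 degrees, less where a joint would pass 70% of its speed; a pose out of reach is approached as far as the arm can. A call with a gripper value outside its range is refused whole. OPENING is the finger opening in m, from 0 to 0.0854, set as the call begins (- or left out, the last holds). The fingers move at their own pace and stop on an object; the grip force is fixed at half the most. Time passes only in rows, so rows that do not move let the fingers close. It gives the time, the measured TCP pose, the force and the opening at its end, in the units of the state.
- env.get_state(): the state, without advancing time (a new reading comes with each control period).
- env.grab_frame(name): name is "scene" or "side" or "wrist"; returns a dict with "frame" (420x560x3 uint8, blue, green, red), "vfov" (degrees; the focal length in pixels is half the picture's height over the tangent of half this angle, whatever the lens; pixels are square), "cx", "cy" (the principal point, pixels), "k1" (the pictures are not rectified: a ray, as slopes to the right and down, at radius r is drawn at 1 + k1 r^2 times it, then the intrinsics apply), "R" (3x3) and "t" (3): a world point X has camera coordinates R X + t; the wrist camera has in their place "T_tool_cam" (4x4, takes a point from camera to tool coordinates, whose origin is the TCP and whose axes are the tool frame's). Camera axes: x right, y down, z forward; pixel columns grow to the right and rows downward; lengths in mm; the calibration is good to about 2 mm. A picture is of the moment at which its call begins: read the wrist's pose just before it. There is no depth.
- env.sign_off(): hands the job in, once; it reports no verdict.
The state is a dict: "time": time; "joints": joint angles; "qd": joint speeds; "joint_torque": joint torques, N m; "tool_pos": TCP position; "orientation": TCP orientation; "force": force on the tool from outside, world axes, zero at the start; "torque": the same for the moment, N m; "finger_gap": finger opening in mm.
Only numpy, scipy, OpenCV 4.12 (cv2) and the standard library are available. Lean on these libraries where they do the work, as an engineer would, in place of code of your own. Each camera call takes 0.05 s, during which the arm holds its last target. There are 200 camera calls.

TASK

Use the screwdriver to lever the clip-on cover of the bench meter up until it pops free: slide the blade over the front edge of the housing and under the cover's overhanging lip, and press the handle down; do not take hold of the cover while it is still clipped down. Then lay the screwdriver down on the bare bench top, take the loosened cover off and lay it flat in the middle of the shallow metal tray. Leave the other things on the bench where they are.

Things in the scene. Friction and masses are not known exactly. Their poses are not given: they have to be found in the camera images.
- housing: Bench meter, a low grey case screwed to the bench, 150 (its x) x 110 (its y) x 60 mm high, flat top. Origin on the bench under the case's centre; x points from the pry edge (front) to the small display (rear, standing up to z = 67). On its top a hollow square collar, x -21 to +27, y -25 to +25, rises from z = 60 to z = 70 and carries the cover.
- pry_edge (a point): Middle of the housing's front top edge, at (-75, 0, 60) mm of the housing: the fulcrum. From here the flat top runs 40 mm back to the cover's lip.
- cover: Grey clip-on cover: plate 65 (x) x 56 (y) x 8 mm with ribs 14 mm deep below it (within 23 mm of the middle). Origin at the centre of the plate's underside, z up. It sits on the collar, origin at (-2.5, 0, 70) mm of the housing, same axes, held by two spring detents (about 10 N). Its sides (56 mm apart in y) overhang the collar by 3 mm and can be gripped.
- cover_lip (a point): Middle of the lower front edge of the cover's lip, at (-32.5, 0, 0) mm of the cover. The lip overhangs the collar by 14 mm: below it is a slot 10 mm high (z = 60 to 70) above the housing top. Raised about 7 mm here, the cover pops past the detents and then stands tipped up, lip about 14 mm higher than before, rear edge on the collar.
- screwdriver: Screwdriver 178 mm long lying on the bench. Origin at the butt of the handle on its axis, z along the axis to the tip. Handle 28 mm thick from z = 0 to 88, straight steel shaft 6 mm in diameter from z = 88 to 178. Lying, its axis is 14 mm above the bench.
- tray: Shallow square aluminium tray, 150 x 150 mm outside, rim 16 mm high, walls and floor 3 mm. Origin on the bench under its centre.
- timer: Bystander: round white timer with a dark dial, 64 mm wide, 39 mm high; origin at the centre of its underside.
- powder_pot: Bystander: small white screw-lid pot, 36 mm wide, 44 mm high; origin at the centre of its underside.
- vial: Bystander: glass vial with a grey cap, 27 mm wide, 35 mm high; origin at the centre of its underside.
- marker: Bystander: marker pen lying on the bench, 126 mm long, 15 mm thick; origin at its rear end, z along it.
- dropper_bottle: Bystander: white dropper bottle, 32 mm wide, 82 mm high; origin at the centre of its underside.
- beaker: Bystander: clear plastic beaker, 70 mm wide, 102 mm high; origin at the centre of its underside.
- sachet: Bystander: flat grey sachet, 34 x 52 x 5 mm; origin at the centre of its underside.
- clip: Bystander: grey spring clamp lying flat, 28 x 92 mm, 33 mm high; origin at the centre of its underside.

How it is judged (in metres and radians):
On the way:
1. the screwdriver, not the fingers, lifts the cover's lip by more than 3 mm (z of cover_lip in the frame of housing above 0.073 m and contact force between screwdriver and cover above 0.3 N and contact force between the fingers and cover below 0.1 N), for 0.03 s.
At the end, for the whole second after the job is handed in: The cover lies flat (within 0.12 rad, either face up) in the tray, its origin within 55 mm of the tray's centre and less than 30 mm above the bench; the screwdriver lies on the bench top (axis level within about 0.22 rad, origin less than 25 mm up), touching neither tray nor housing; both at rest (horizontal distance between cover and tray below 0.055 m and angle between the z axis of cover and the z axis of tray, either way round below 0.12 rad and height (world z) of cover below 0.03 m and linear speed of each of cover, screwdriver below 0.02 m/s and height (world z) of screwdriver below 0.025 m and angle between screwdriver's own z axis and vertical between 1.35 and 1.8 rad and contact force between screwdriver and tray below 0.05 N and contact force between screwdriver and housing below 0.05 N).
It fails at once if a bystander is moved by more than 30 mm (distance of any of timer, powder_pot, vial, clip, marker, dropper_bottle, beaker, sachet from where it was at the start of the episode above 0.03 m).
It fails at once if the fingers touch the cover while it is still clipped down (on the housing, lip raised less than 7 mm) (contact force between the fingers and cover above 0.5 N and horizontal distance between cover and housing below 0.02 m and height (world z) of cover above 0.06 m and z of cover_lip in the frame of housing below 0.077 m).
It also fails if it takes over 67 s, if anything falls off the work surface, if the arm or the gripper's body presses on something with over 40 N, if the wrist force passes 120 N, or if a joint passes its speed limit or range.

## Working session

There is one attempt and no reset: what is moved stays moved. The work goes in short steps, Python scripts to look and compute and a shell command to move; the robot and the scene stay as the last step left them, time stands still between calls to the robot, and variables do not carry over. Pictures are saved under pics/ and viewed, about 8 in all and at most 12, crops included, and the job is handed in when it is done.

```bash
mkdir -p pics; ls
python3 - <<'E'
from workcell import env
import cv2,numpy as np
s=env.get_state();print({k:np.round(v,3).tolist() for k,v in s.items()})
for n in("scene","side","wrist"):
    f=env.grab_frame(n);cv2.imwrite(f"pics/{n}0.png",f["frame"])
    print(n,{k:np.round(v,4).tolist() for k,v in f.items() if k!="frame"})
E
```

```text
pics
{'time': 0.0, 'joints': [74.902, 40.513, -1.582, 85.086, 1.26, 54.483, -4.326], 'qd': [-0.063, 0.027, 0.032, 0.12, 0.064, -0.004, 0.006], 'joint_torque': [0.004, -88.322, 1.236, -23.616, 0.017, 0.007, -0.0], 'tool_pos': [126.443, -560.658, 249.832], 'orientation': [179.998, 0.065, -77.291], 'force': [0.414, 0.2, 0.485], 'torque': [0.041, -0.016, -0.004], 'finger_gap': 85.389}
scene {'vfov': 56.1559, 'cx': 280.377, 'cy': 204.4947, 'k1': -0.0827, 'R': [[-0.6709, -0.7414, -0.0155], [-0.4161, 0.3937, -0.8196], [0.6138, -0.5435, -0.5727]], 't': [410.5738, 318.1727, 972.6304]}
side {'vfov': 43.2426, 'cx': 275.3089, 'cy': 215.2048, 'k1': -0.0598, 'R': [[-0.4654, -0.8849, -0.0184], [-0.7011, 0.3813, -0.6025], [0.5402, -0.2675, -0.7979]], 't': [293.8574, 470.7147, 1356.0996]}
wrist {'vfov': 60.4222, 'cx': 275.0307, 'cy': 215.6731, 'k1': 0.032, 'T_tool_cam': [[1.0, 0.0004, 0.0002, -1.2783], [-0.0005, 0.9443, 0.3291, -84.8656], [-0.0001, -0.3291, 0.9443, -124.2176], [0.0, 0.0, 0.0, 1.0]]}
```

View pics/scene0.png

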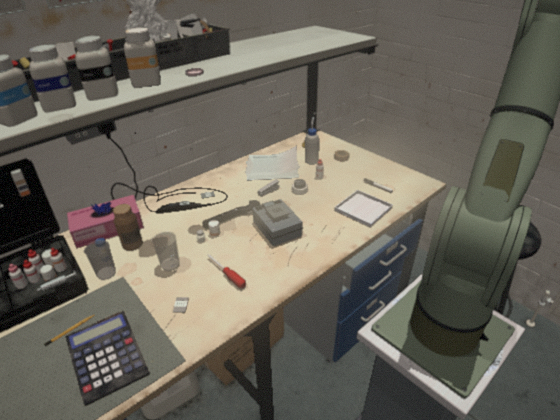

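View pics/side0.png

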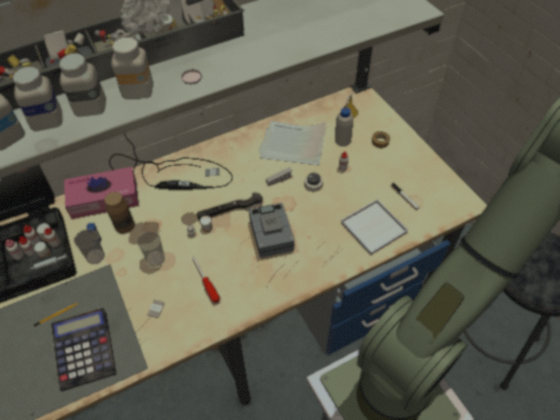

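The scene view shows the meter at about (277,222), red screwdriver (shaft tip ~(208,257), butt ~(243,287)) and tray at (363,208). In the side view they are at (271,230), (194,258)–(214,300) and (375,227).

```bash
cat > h.py <<'E'
import numpy as np,cv2
from scipy.spatial.transform import Rotation as Ro
def K(f):
    H=f["frame"].shape[0]; fl=H/2/np.tan(np.radians(f["vfov"]/2))
    return fl
def cam(f,s=None):
    """world->cam R,t"""
    if "R" in f: return np.array(f["R"]),np.array(f["t"])
    T=np.array(f["T_tool_cam"]);W=np.eye(4)
    W[:3,:3]=Ro.from_euler("xyz",s["orientation"],degrees=True).as_matrix();W[:3,3]=s["tool_pos"]
    M=np.linalg.inv(W@T);return M[:3,:3],M[:3,3]
def ray(f,uv,s=None):
    R,t=cam(f,s);fl=K(f);d=(np.array(uv,float)-[f["cx"],f["cy"]])/fl
    p=d.copy()
    for _ in range(20): p=d/(1+f["k1"]*(p@p))
    return -R.T@t,R.T@np.array([p[0],p[1],1])
def onz(f,uv,z,s=None):
    o,d=ray(f,uv,s);return o+d*(z-o[2])/d[2]
def proj(f,X,s=None):
    R,t=cam(f,s);c=R@np.array(X,float)+t;p=c[:2]/c[2];p=p*(1+f["k1"]*(p@p))
    return p*K(f)+[f["cx"],f["cy"]]
def grab(n):
    from workcell import env
    s=env.get_state();return env.grab_frame(n),s
E
python3 - <<'E'
from h import *
for n,pts in(("scene",dict(house=(277,212),tip=(208,257),butt=(243,287),tray=(363,208),h0=(254,206),h1=(283,246),h2=(302,233))),("side",dict(house=(270,222),tip=(194,258),butt=(214,300),tray=(375,227)))):
    f,s=grab(n)
    for k,p in pts.items(): print(n,k,np.round(onz(f,p,{"house":70,"tip":14,"butt":14,"tray":5}.get(k,60))))
    im=f["frame"];c=(150,150,330,330) 
    x0,y0=(180,130) if n=="scene" else (170,140)
    cv2.imwrite(f"pics/{n}c.png",cv2.resize(im[y0:y0+180,x0:x0+260],None,fx=3,fy=3,interpolation=cv2.INTER_CUBIC))
E
```

```text
scene house [595.  29.  70.]
scene tip [624. 286.  14.]
scene butt [454. 283.  14.]
scene tray [ 469. -270.    5.]
scene h0 [685.  53.  60.]
scene h1 [466. 120.  60.]
scene h2 [471.  37.  60.]
side house [600.  33.  70.]
side tip [627. 282.  14.]
side butt [467. 286.  14.]
side tray [ 467. -271.    5.]
```

View pics/sidec.png

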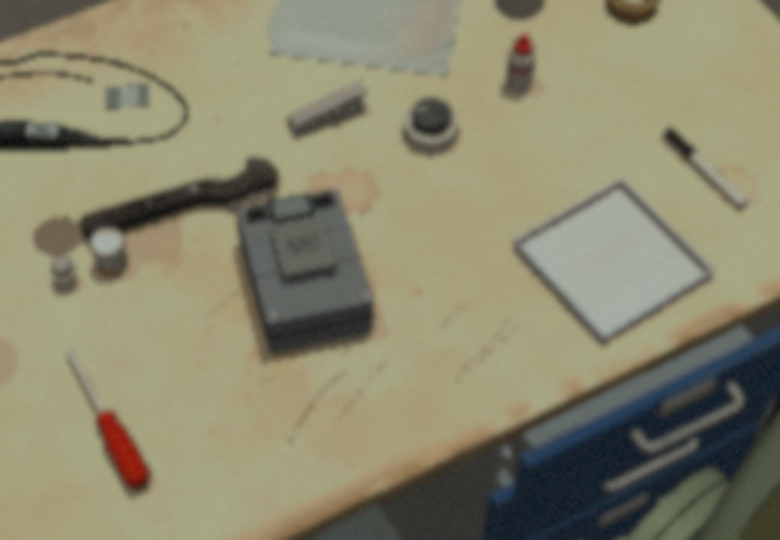

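```bash
python3 -m jog '0 0 -0.02 0.111; 0 0 -0.03 0.111; -0.032 -0.038 0 0; -0.032 -0.038 0 0; -0.032 -0.038 0 0; -0.032 -0.038 0 0; -0.032 -0.038 0 0; -0.032 -0.038 0 0; -0.032 -0.038 0 0; -0.032 -0.038 0 0; -0.046 -0.013 0 0; -0.046 -0.013 0 0; -0.046 -0.013 0 0; -0.046 -0.013 0 0; -0.046 -0.013 0 0; -0.046 -0.013 0 0; -0.046 -0.013 0 0; -0.046 -0.013 0 0; -0.046 -0.013 0 0; -0.046 -0.013 0 0'; python3 -m jog '0 0 0 0; 0 0 0 0'
python3 - <<'E'
from h import *
f,s=grab("wrist");cv2.imwrite("pics/w1.png",f["frame"]);print({k:np.round(s[k],1).tolist() for k in("time","joints","tool_pos","orientation")})
import pickle;pickle.dump((f,s),open("w1.pkl","wb"))
E
```

```text
time: 2.75
tool_pos: [560.9, 156.6, 300.3]
orientation: [180.0, -0.0, -90.0]
force: [1.1, -0.1, -0.3]
finger_gap: 85.6
time: 3.0
tool_pos: [560.6, 154.5, 300.2]
orientation: [180.0, -0.0, -90.0]
force: [-0.1, -0.1, -0.6]
finger_gap: 85.1
{'time': 3.0, 'joints': [-21.8, 38.5, 6.7, 78.9, -4.7, 62.9, -104.5], 'tool_pos': [560.6, 154.5, 300.2], 'orientation': [180.0, -0.0, -90.0]}
```

View pics/w1.png

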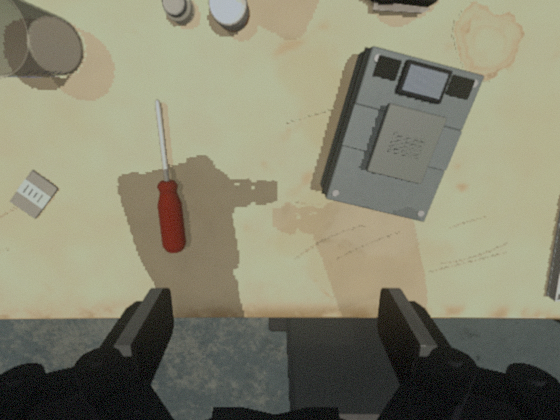

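The wrist view shows the screwdriver with tip at (158,100) and butt at (174,251). The housing top's front corners are at (328,197) and (423,220), its rear corners at (371,48) and (482,77), and the cover at about (407,143).

Run:
```python
from h import *
import pickle
f,s=pickle.load(open("w1.pkl","rb"));im=f["frame"]
P=lambda p,z:onz(f,p,z,s)
hsv=cv2.cvtColor(im,cv2.COLOR_BGR2HSV)
red=((hsv[...,0]<8)|(hsv[...,0]>172))&(hsv[...,1]>150)
ys,xs=np.nonzero(red[:300]);W=np.array([P((x,y),14)[:2] for x,y in zip(xs[::3],ys[::3])])
m=W.mean(0);_,_,V=np.linalg.svd(W-m);v=V[0]*np.sign(V[0][0]);pr=(W-m)@v
print("handle",len(W),"centre",m,"dir",v,np.degrees(np.arctan2(v[1],v[0])),"ends",pr.min(),pr.max(),"butt",m+pr.min()*v,"tip",P((158,100),14))
c=[P(p,60)[:2] for p in((328,197),(423,220),(482,77),(371,48))]
print("housing",np.round(c,1).tolist(),np.linalg.norm(c[0]-c[1]),np.linalg.norm(c[0]-c[3]),"centre",np.mean(c,0))
d=(c[3]+c[2]-c[0]-c[1]);print("yaw",np.degrees(np.arctan2(d[1],d[0])),"pry",(c[0]+c[1])/2)
# cover
g=cv2.Canny(cv2.resize(im[80:205,340:470],None,fx=4,fy=4,interpolation=cv2.INTER_CUBIC),20,60)
# low-saturation warm grey vs housing blue-ish grey
b=im.astype(int);k=((b[...,2]-b[...,0])>-4)&(hsv[...,1]<60);k=k.astype(np.uint8)*255;M=np.zeros_like(k);M[85:200,350:460]=k[85:200,350:460]
M=cv2.morphologyEx(M,cv2.MORPH_OPEN,np.ones((3,3)))
cs,_=cv2.findContours(M,cv2.RETR_EXTERNAL,cv2.CHAIN_APPROX_NONE)
q=max(cs,key=cv2.contourArea);Q=np.array([P(p[0],78)[:2] for p in q],np.float32);r=cv2.minAreaRect(Q);print("cover",cv2.contourArea(q),r)
big=cv2.resize(im[30:230,310:500],None,fx=4,fy=4-1,interpolation=cv2.INTER_CUBIC);cv2.imwrite("pics/hc.png",big[:600])
```

```text
handle 431 centre [498.91493912 281.78936779] dir [0.99995164 0.00983423] 0.5634688917562198 ends -43.404133015330515 45.79861346172601 butt [455.512905   281.36252161] tip [634.06091369 281.49843085  14.        ]
housing [[538.9, 99.8], [513.1, -2.7], [654.9, -37.4], [680.3, 67.8]] 105.74329678970197 145.08413181709926 centre [596.80475127  31.87134869]
yaw -13.2533711286553 pry [525.99754281  48.54863025]
cover 11880.0 ((595.297607421875, 30.415151596069336), (115.5207748413086, 106.72596740722656), 89.92139434814453)
```

```bash
python3 -m jog '-0.0254 0.008 0.035 0; -0.0254 0.008 0.035 0; -0.0254 0.008 0.035 0; -0.0254 0.008 0.035 0; -0.0254 0.008 0.035 0; 0 0 0.02 0; 0 0 0.02 0; 0 0 0.02 0; 0 0 0.02 0; 0 0 0.012 0; 0 0 0.01 0; 0 0 0 0' 0.06; python3 -m jog '0 0 0 0; 0 0 0 0; 0 0 0 0; 0 0 0 0; 0 0 0 0; 0 0 0 0' 0
```

```text
time: 4.55
tool_pos: [520.5, 281.9, 22.9]
orientation: [180.0, -0.0, -90.0]
force: [-0.1, 0.1, 0.3]
finger_gap: 59.9
time: 5.3
tool_pos: [521.0, 282.2, 24.1]
orientation: [-179.9, 0.0, -90.0]
force: [-1.4, -0.3, 6.7]
finger_gap: 27.4
```

```bash
python3 -m jog '0 0 -0.02 0; 0 0 -0.03 0; 0 0 -0.03 0; 0 0 -0.025 0; 0.0355 0.0129 0 0; 0.0355 0.0129 0 0; 0.0355 0.0129 0 0; 0.0355 0.0129 0 0; 0.0355 0.0129 0 0; 0.0355 0.0129 0 0; 0 0 0 0.081; 0 0 0 0.081; 0 0 0 0.081; 0 0 0 0; 0 0 0 0'
python3 - <<'E'
from h import *
import pickle
o=[]
for n in("wrist","side","scene"):
    f,s=grab(n);o.append((f,s))
pickle.dump(o,open("w2.pkl","wb"))
print({k:np.round(s[k],1).tolist() for k in("time","joints","tool_pos","orientation","force")})
a=o[0][0]["frame"];b=o[1][0]["frame"][190:290,200:340]; c=o[2][0]["frame"][180:280,210:350]
st=lambda q:cv2.resize(q,(420,300),interpolation=cv2.INTER_CUBIC)
im=np.zeros((600,800,3),np.uint8);im[:300,:400]=cv2.resize(a,(400,300));im[300:,:400]=st(b)[:,:400];im[300:,400:]=st(c)[:,:400];im[:300,400:]=cv2.resize(a[60:260,180:440],(400,300))
cv2.imwrite("pics/m2.png",im)
E
```

```text
time: 7.18
tool_pos: [443.3, 69.1, 128.8]
orientation: [-180.0, 0.0, -103.8]
force: [-0.8, -0.8, -1.0]
finger_gap: 27.4
{'time': 7.3, 'joints': [-15.4, 43.2, 4.3, 118.6, -9.3, 18.5, -107.3], 'tool_pos': [443.3, 69.0, 128.6], 'orientation': [-180.0, 0.0, -103.9], 'force': [0.0, 0.9, -1.3]}
```

View pics/m2.png

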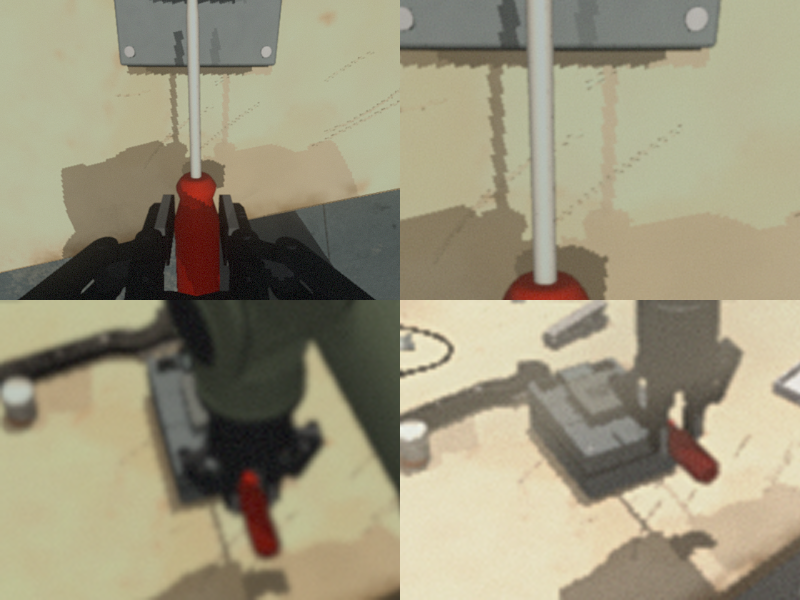

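The wrist view shows the shaft (x≈272 of 560) running straight over the housing's front edge, whose corners are at about (165,88) and (395,91). In the scene crop the handle looks roughly level. I'll measure the lateral offset and the shaft tilt.

Run:
```python
from h import *
import pickle
(f,s)=pickle.load(open("w2.pkl","rb"))[0];im=f["frame"]
c=[onz(f,p,60,s)[:2] for p in((165,88),(395,91))];print("front corners",np.round(c,1).tolist(),"mid",np.mean(c,0),"len",np.linalg.norm(c[0]-c[1]))
g=cv2.cvtColor(im,cv2.COLOR_BGR2GRAY).astype(float)
A=[]
for y in range(2,240,3):
    r=g[y-1:y+2].mean(0)[250:296];d=np.diff(cv2.GaussianBlur(r[None],(5,1),0)[0]);
    up=d[:24].argmax();dn=22+d[22:].argmin()
    def sub(i):
        a,b,c_=abs(d[i-1]),abs(d[i]),abs(d[i+1]);return i+.5*(a-c_)/(a-2*b+c_+1e-9)
    if 0<up<44 and 0<dn<44:
        l,rr=250.5+sub(up),250.5+sub(dn)
        o,d1=ray(f,(l,y),s);_,d2=ray(f,(rr,y),s);d1/=np.linalg.norm(d1);d2/=np.linalg.norm(d2)
        ang=np.arccos(d1@d2);D=3/np.sin(ang/2);m=d1+d2;m/=np.linalg.norm(m);A.append([y,l,rr,*(o+D*m)])
A=np.array(A);print(np.round(A[::10],1).tolist())
ax=np.array([np.cos(np.radians(-13.9)),np.sin(np.radians(-13.9))]);t=(A[:,3:5]-s["tool_pos"][:2])@ax
w=np.abs(A[:,2]-A[:,1]-np.median(A[:,2]-A[:,1]))<4
p=np.polyfit(t[w],A[w,5],1);print("z at grasp+0, slope deg",p[1],np.degrees(np.arctan(p[0])),"res",np.std(A[w,5]-np.polyval(p,t[w])),"t range",t.min(),t.max())
lat=(A[:,3:5]-s["tool_pos"][:2])@np.array([-ax[1],ax[0]]);q=np.polyfit(t[w],lat[w],1);print("lateral",q)
for k,m in(("mid",np.mean(c,0)),("pryest",np.array([524.1,49.5]))):print(k,"along/lat from TCP",(m-s["tool_pos"][:2])@ax,(m-s["tool_pos"][:2])@np.array([-ax[1],ax[0]]))
```

```text
front corners [[539.2, 103.5], [510.2, -8.3]] mid [524.72805984  47.60330238] len 115.53313784647229
[[2.0, 261.7, 275.9, 559.7, 44.4, 77.8], [32.0, 262.2, 276.7, 547.7, 47.0, 85.6], [62.0, 263.3, 277.3, 536.7, 49.4, 84.3], [92.0, 262.5, 278.9, 525.0, 51.8, 113.0], [122.0, 265.8, 276.4, 509.3, 56.3, 42.4], [152.0, 266.7, 277.2, 493.4, 59.7, 46.2], [182.0, 267.3, 277.9, 478.1, 63.1, 54.1], [212.0, 261.3, 278.2, 486.1, 61.7, 131.4]]
z at grasp+0, slope deg 57.95709774812959 10.195534764866624 res 21.18311644076899 t range 15.311365141464021 120.70274658804189
lateral [0.01700826 1.90472855]
mid along/lat from TCP 84.15688054273957 -1.302756631585316
pryest along/lat from TCP 83.09157255236063 0.38752142235858994
```

```bash
python3 -m jog '0 0 0.015 0; 0 0 0.015 0; 0 0 0.015 0; 0 0 0 0; 0 0 0 0'; for i in 1 ; do python3 -m jog '0 0 0.002 0; 0 0 0.002 0; 0 0 0 0'|grep -E 'pos|force';  python3 -m jog '0 0 0.002 0; 0 0 0.001 0; 0 0 0 0'|grep -E 'pos|force';  python3 -m jog '0 0 0.001 0; 0 0 0.001 0; 0 0 0 0'|grep -E 'pos|force'; done
```

```text
time: 7.95
tool_pos: [443.3, 69.0, 83.8]
orientation: [-180.0, 0.0, -103.9]
force: [0.5, -0.0, -0.5]
finger_gap: 27.6
tool_pos: [443.2, 69.1, 79.3]
force: [-0.1, -0.8, -0.1]
tool_pos: [443.2, 69.0, 76.2]
force: [0.4, -0.7, -0.6]
tool_pos: [443.2, 69.1, 74.3]
force: [-0.2, 0.7, -0.7]
```

```bash
for i in 1 ; do python3 -m jog '0 0 0.001 0; 0 0 0.0005 0; 0 0 0 0'|grep -E 'pos|force';  python3 -m jog '0 0 0.001 0;  0 0 0 0'|grep -E 'pos|force';  python3 -m jog '0 0 0.001 0; 0 0 0 0'|grep -E 'pos|force'; done
python3 - <<'E'
from h import *
f,s=grab("wrist");a=f["frame"];cv2.imwrite("pics/w3.png",np.vstack([cv2.resize(a[:150,150:400],(800,480),interpolation=cv2.INTER_CUBIC)]))
f,s=grab("scene");a=f["frame"];cv2.imwrite("pics/s3.png",cv2.resize(a[180:280,220:360],(800,571),interpolation=cv2.INTER_CUBIC))
E
```

```text
tool_pos: [443.2, 69.1, 72.8]
force: [0.1, -0.0, -0.7]
tool_pos: [443.2, 69.1, 71.9]
force: [-2.4, 0.0, 3.3]
tool_pos: [443.3, 69.0, 70.9]
force: [-1.7, -0.7, 5.3]
```

```bash
python3 -m jog '0 0 -0.001 0; 0 -0.004 0 0; 0 -0.004 0 0; 0 0 0 0'|grep -E 'pos|force'; python3 -m jog '0 -0.003 0 0; 0 -0.003 0 0; 0 0 0 0'|grep -E 'pos|force';  python3 -m jog '0 -0.003 0 0; 0 0 0 0'|grep -E 'pos|force';python3 -m jog '0 -0.003 0 0; 0 0 0 0'|grep -E 'pos|force'
python3 - <<'E'
from h import *
f,s=grab("wrist");a=f["frame"];print(s["tool_pos"],s["force"]);cv2.imwrite("pics/w4.png",cv2.resize(a[:225],(800,321),interpolation=cv2.INTER_CUBIC))
E
```

```text
tool_pos: [451.5, 67.0, 71.8]
force: [0.6, -0.2, 1.4]
tool_pos: [457.2, 65.6, 71.8]
force: [0.8, -0.7, 2.5]
tool_pos: [460.0, 64.9, 71.9]
force: [1.3, -0.2, 2.1]
tool_pos: [462.9, 64.2, 71.8]
force: [-0.8, 0.6, 2.2]
[462.91166739  64.18370326  71.8350595 ] [-0.80629903  0.61318096  2.2332744 ]
```

View pics/w4.png

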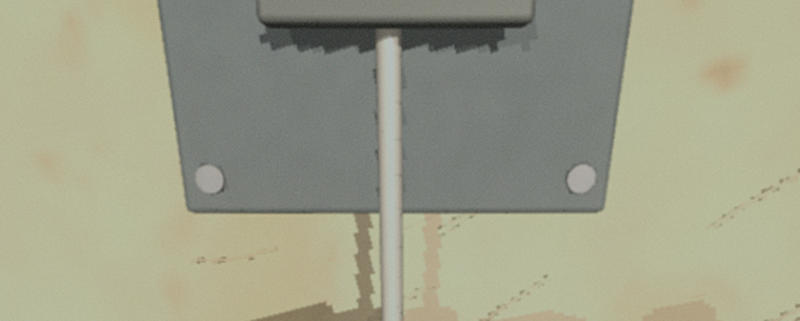

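The shaft (x≈388 in the crop) runs over the front edge and under the cover's lip, with no collision. I'll press down.

```bash
python3 -m jog '0 0 0.002 0; 0 0 0.002 0; 0 0 0 0'|grep -E 'pos|force'; python3 -m jog '0 0 0.002 0; 0 0 0.002 0; 0 0 0 0'|grep -E 'pos|force';  python3 -m jog '0 -0.0005 0.002 0; 0 0 0.002 0; 0 0 0 0'|grep -E 'pos|force';python3 -m jog '0 -0.0005 0.002 0; 0 0 0 0'|grep -E 'pos|force'
python3 - <<'E'
from h import *
f,s=grab("wrist");a=f["frame"];cv2.imwrite("pics/w5.png",cv2.resize(a[:225],(800,321),interpolation=cv2.INTER_CUBIC))
E
```

```text
tool_pos: [462.7, 64.4, 67.8]
force: [-1.4, 0.9, 6.7]
tool_pos: [462.4, 64.4, 63.9]
force: [-3.8, 0.8, 9.8]
tool_pos: [462.4, 64.4, 60.0]
force: [-6.5, 1.9, 14.9]
tool_pos: [462.5, 64.4, 57.9]
force: [-9.3, 3.7, 13.7]
```

```bash
python3 -m jog '0 -0.0005 0.002 0; 0 0 0 0'|grep -E 'pos|force'; python3 -m jog '0 -0.0005 0.002 0; 0 0 0 0'|grep -E 'pos|force';  python3 -m jog '0 -0.0005 0.002 0; 0 0 0 0'|grep -E 'pos|force'
python3 - <<'E'
from h import *
f,s=grab("wrist");a=f["frame"];cv2.imwrite("pics/w5.png",cv2.resize(a[:225],(800,321),interpolation=cv2.INTER_CUBIC))
E
```

```text
tool_pos: [462.7, 64.3, 55.8]
force: [-10.3, 4.4, 11.9]
tool_pos: [463.0, 64.1, 53.7]
force: [-10.3, 3.2, 9.2]
tool_pos: [464.1, 63.9, 51.7]
force: [-6.7, 2.4, 7.3]
```

View pics/w5.png

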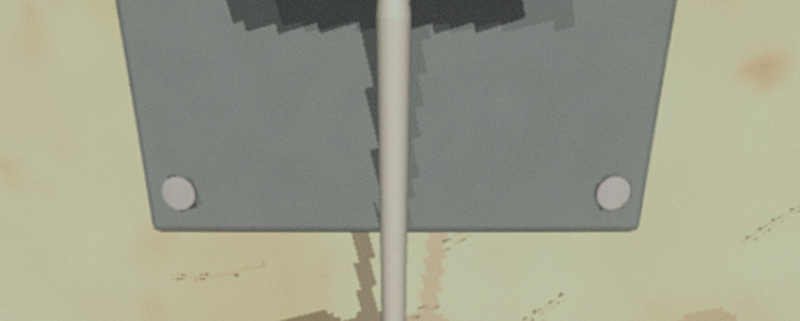

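The lip has left the top of the wrist picture, its shadow now lies further back, and the force has fallen after its peak, so the cover has probably popped. I'll check with the fixed cameras.

Run:
```python
from h import *
f,s=grab("scene");a=f["frame"];f2,_=grab("side");b=f2["frame"]
z=lambda q:cv2.resize(q,(400,400),interpolation=cv2.INTER_CUBIC)
cv2.imwrite("pics/m6.png",np.hstack([z(a[185:265,235:315]),z(b[185:265,230:310])]))
# where lip mid would be seated / tipped
ax=np.array([.972,-.235]);C=np.array([597,31.9])
for h in(70,84): print(h,proj(f,[*(C-35*ax),h]),proj(f2,[*(C-35*ax),h]))
```

```text
70 [281.00872067 217.76028944] [273.66578403 231.53335821]
84 [280.94428054 214.22737745] [273.56779414 228.82472236]
```

View pics/m6.png

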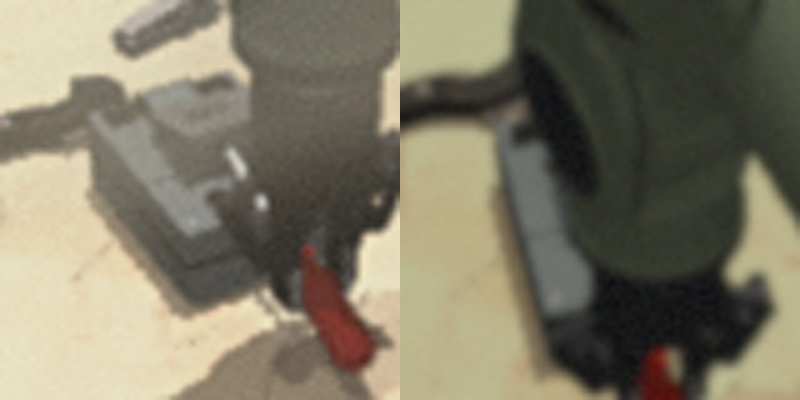

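The cover looks tipped up, with its lip edge raised in the scene crop at about (190,130). I'll back the blade out along its axis, rise, and carry it back to its old clear spot.

```bash
python3 -m jog '0 0.005 0.001 0; 0 0.006 0.001 0; 0 0.008 0 0; 0 0.008 0 0; 0 0.008 0 0;0 0.005 0 0; 0 0 -0.02 0; 0 0 -0.03 0; 0 0 -0.03 0; 0 0 0 -0.081; 0 0 0 -0.081; 0 0 0 -0.081; 0 0 0 0; 0 0 0 0'
python3 - <<'E'
from h import *
import pickle
f,s=grab("scene");a=f["frame"];f2,s2=grab("wrist");b=f2["frame"];pickle.dump((f2,s2),open("w7.pkl","wb"))
z=lambda q:cv2.resize(q,(400,400),interpolation=cv2.INTER_CUBIC)
cv2.imwrite("pics/m7.png",np.hstack([z(a[185:265,235:315]),cv2.resize(b,(400,400))]))
E
```

```text
time: 15.55
tool_pos: [426.2, 73.3, 129.8]
orientation: [180.0, 0.0, -90.1]
force: [-0.5, -0.6, -0.4]
finger_gap: 27.2
```

View pics/m7.png

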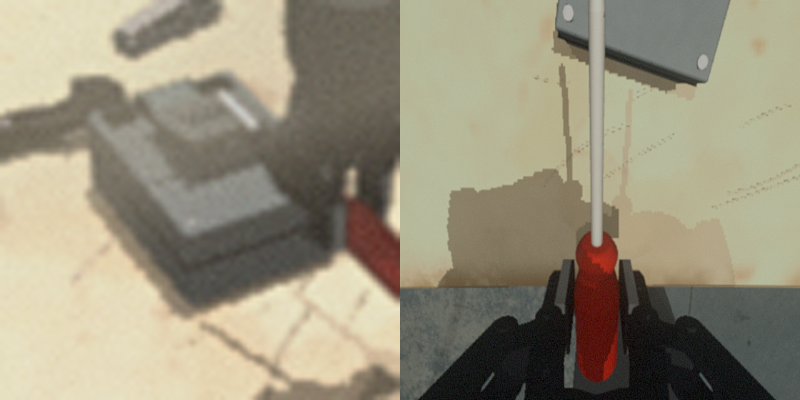

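```bash
python3 -m jog '-0.0348 -0.0158 0 0; -0.0348 -0.0158 0 0; -0.0348 -0.0158 0 0; -0.0348 -0.0158 0 0; -0.0348 -0.0158 0 0; -0.0348 -0.0158 0 0; 0 0 0.025 0; 0 0 0.025 0; 0 0 0.02 0; 0 0 0.01 0; 0 0 0 0'; python3 -m jog '0 0 0.004 0; 0 0 0.004 0; 0 0 0.004 0; 0 0 0 0' | grep -E 'pos|for'; python3 -m jog '0 0 0.004 0; 0 0 0.004 0; 0 0 0.003 0; 0 0 0 0; 0 0 0 0' | grep -E 'pos|for'
```

```text
time: 17.02
tool_pos: [520.9, 282.0, 49.6]
orientation: [180.0, -0.0, -90.0]
force: [-0.0, 0.3, 0.3]
finger_gap: 27.3
tool_pos: [521.8, 282.2, 38.2]
force: [1.8, -0.1, 5.0]
tool_pos: [522.7, 282.3, 27.7]
force: [7.1, 0.9, 9.1]
```

```bash
python3 -m jog '0 0 0.002 0; 0 0 0.0012 0; 0 0 0 0' | grep -E 'pos|for'; python3 -m jog '0 0 0 0; 0 0 0 0; 0 0 0 0; 0 0 0 0' 0.06| grep -E 'pos|for|gap'; python3 -m jog '0 0 -0.01 0; 0 0 -0.03 0; 0 0 -0.04 0; 0 0 -0.05 0; 0 0 -0.05 0; 0 0 -0.03 0; 0.04 -0.008 0 0.081; 0.04 -0.008 0 0.081; 0.04 -0.008 0 0.081; 0.04 0 0 0; 0.04 0 0 0; 0.03 0 0 0; 0 0 0 0; 0 0 0 0' 0.085
python3 - <<'E'
from h import *
import pickle
f,s=grab("wrist");pickle.dump((f,s),open("w8.pkl","wb"));cv2.imwrite("pics/w8.png",f["frame"])
f2,_=grab("side");cv2.imwrite("pics/side8.png",f2["frame"]);f2,_=grab("scene");cv2.imwrite("pics/scene8.png",f2["frame"])
E
```

```text
tool_pos: [523.0, 282.4, 24.8]
force: [8.8, -0.3, 12.6]
tool_pos: [521.0, 282.1, 23.6]
force: [0.5, 0.4, -0.5]
finger_gap: 60.0
time: 20.78
tool_pos: [508.9, 54.7, 234.0]
orientation: [-180.0, 0.0, -103.9]
force: [0.3, -0.3, -0.3]
finger_gap: 85.0
```

View pics/w8.png

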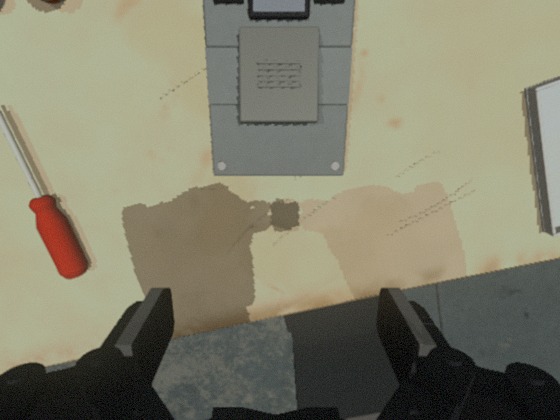

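The wrist view shows the cover at corners (240,27), (319,27), (318,123) and (238,122), with the screwdriver lying on the bench at left. I'll compare it with the seated and tipped predictions.

Run:
```python
from h import *
import pickle
f,s=pickle.load(open("w8.pkl","rb"))
c=[onz(f,p,60,s)[:2] for p in((215,175),(345,175))];mid=np.mean(c,0);print("front mid",mid,np.linalg.norm(c[0]-c[1]))
d=c[0]-c[1];yaw=np.arctan2(d[1],d[0])-np.pi/2;print("yaw",np.degrees(yaw))
ax=np.array([np.cos(yaw),np.sin(yaw)]);ay=np.array([-ax[1],ax[0]])
C=mid+75*ax;print("centre",C)
def pt(x,y,z):return [*(C+x*ax+y*ay),z]
for lift in(0,7,14):
    a=np.arctan(lift/65.)
    # pivot rear lower edge (30,70)
    o=[]
    for x in(-35,30):
        for y in(28,-28):
            r=np.array([x-30,8]);X=30+r[0]*np.cos(a)+r[1]*np.sin(a);Z=70-r[0]*np.sin(a)+r[1]*np.cos(a)
            o.append(np.round(proj(f,pt(X,y,Z),s),1).tolist())
    print(lift,o)
w=cv2.imread("pics/scene8.png")[185:265,235:315];v=cv2.imread("pics/scene0.png")[185:265,235:315]
cv2.imwrite("pics/m9.png",np.hstack([cv2.resize(q,(400,400),interpolation=cv2.INTER_CUBIC) for q in(v,w)]))
```

```text
front mid [524.3701303   47.74926406] 109.37035591212626
yaw -13.884975332041822
centre [597.17858854  29.75125281]
0 [[243.6, 128.4], [317.5, 128.4], [240.7, 32.0], [321.4, 31.9]]
7 [[242.7, 127.6], [318.6, 127.6], [240.7, 30.6], [321.5, 30.5]]
14 [[241.9, 125.8], [319.8, 125.8], [240.6, 29.3], [321.5, 29.2]]
```

View pics/m9.png

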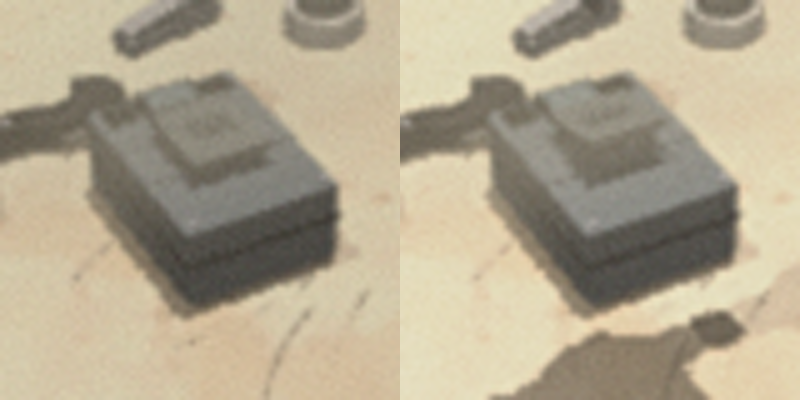

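Before and after in the scene crops: the cover is now clearly tipped, with its lip raised and a wide shadow under it. I'll grip it by its sides.

```bash
python3 -m jog '0.001 -0.03 0 0; 0.001 -0.03 0 0; 0.001 -0.0277 0 0; 0 0 0.03 0; 0 0 0.04 0; 0 0 0.03 0; 0 0 0.02 0; 0 0 0.01 0; 0 0 0.01 0; 0 0 0.006 0; 0 0 0.005 0; 0 0 0 0; 0 0 0 0' 0.085
python3 - <<'E'
from h import *
f,s=grab("scene");cv2.imwrite("pics/g.png",np.hstack([cv2.resize(f["frame"][170:260,240:330],(400,400),interpolation=cv2.INTER_CUBIC),cv2.resize(grab("wrist")[0]["frame"],(400,400))]))
E
```

```text
time: 22.55
tool_pos: [593.3, 29.9, 82.9]
orientation: [-180.0, 0.0, -103.9]
force: [-0.6, 0.1, 1.2]
finger_gap: 84.8
```

```bash
python3 -m jog '0 0 0 0; 0 0 0 0; 0 0 0 0; 0 0 0 0; 0 0 0 0; 0 0 0 0' 0.02; python3 -m jog '0 0 -0.005 0; 0 0 -0.01 0; 0 0 -0.015 0; 0 0 -0.03 0; 0 0 -0.04 0; 0 0 -0.04 0; 0 0 0 0' ;python3 - <<'E'
from h import *
import pickle
f,s=grab("wrist");pickle.dump((f,s),open("w10.pkl","wb"));cv2.imwrite("pics/w10.png",f["frame"])
f,s=grab("side");cv2.imwrite("pics/side10.png",f["frame"])
# tray from initial side/scene images: rough corner rays
E
```

```text
time: 23.4
tool_pos: [593.3, 30.2, 83.0]
orientation: [-180.0, 0.0, -103.9]
force: [-1.2, 0.4, 6.6]
finger_gap: 54.3
time: 24.28
tool_pos: [594.0, 29.9, 226.1]
orientation: [-179.7, 0.1, -103.9]
force: [0.0, 0.1, -0.7]
finger_gap: 54.8
```

Run:
```python
from h import *
f,s=grab("side");c=np.array([onz(f,p,16)[:2] for p in((376.3,200.7),(407,230),(371.3,253.7),(342,221.7))]);print(np.round(c),c.mean(0))
T=c.mean(0)
# cover in grip, from the wrist view: grey plate bounds between the pads
import pickle
d=T-np.array([594,29.9]);print("world delta",d)
y=np.radians(-103.9);tx=np.array([np.cos(y),np.sin(y)]);ty=np.array([np.sin(y),-np.cos(y)]);print("tool x,y",d@tx,d@ty)
```

```text
[[ 547. -328.]
 [ 403. -347.]
 [ 383. -199.]
 [ 528. -185.]] [ 465.11875879 -264.59706758]
world delta [-128.88124121 -294.49706758]
tool x,y 316.834045569347 54.360690949101446
```

```bash
python3 -m jog '0.04 0.0065 0 0; 0.04 0.0065 0 0; 0.04 0.0065 0 0; 0.04 0.0065 0 0; 0.04 0.0065 0 0; 0.04 0.0065 0 0; 0.04 0.0065 0 0; 0.04 0.0065 0 0; 0 0 0 0; 0 0 0 0'
python3 - <<'E'
from h import *
f,s=grab("wrist");cv2.imwrite("pics/w11.png",f["frame"])
print({k:np.round(s[k],1).tolist() for k in("joints","tool_pos","force","finger_gap")})
f2,_=grab("side");cv2.imwrite("pics/m11.png",np.hstack([cv2.resize(f["frame"],(480,360)),cv2.resize(f2["frame"][170:290,310:417],(320,360),interpolation=cv2.INTER_CUBIC)]))
print(np.round([proj(f,[x,y,16],s) for x,y in((547,-328),(403,-347),(383,-199),(528,-185))]))
E
```

```text
time: 25.68
tool_pos: [465.7, -267.4, 222.0]
orientation: [179.9, 0.1, -103.9]
force: [-0.3, 0.4, -0.0]
finger_gap: 54.7
{'joints': [23.5, 39.5, 5.6, 95.4, -5.1, 45.4, -72.5], 'tool_pos': [465.7, -267.4, 222.0], 'force': [-0.3, 0.4, -0.0], 'finger_gap': 54.7}
[[323.  78.]
 [371. 226.]
 [231. 276.]
 [171. 141.]]
```

View pics/m11.png

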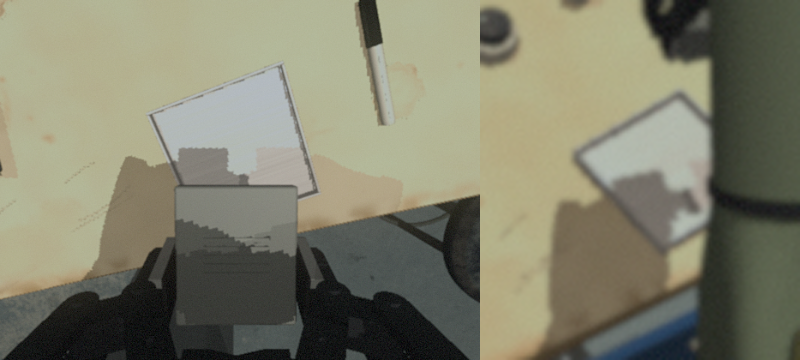

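The cover is held level between the jaws in the wrist view, with the tray beneath it. The visible tray corners, (330,75), (370,225) and (174,134) at full scale, match the prediction within a few mm. I'll lower it.

```bash
python3 -m jog '0 0 0.03 0; 0 0 0.04 0; 0 0 0.04 0; 0 0 0.03 0; 0 0 0.02 0; 0 0 0.015 0; 0 0 0 0; 0 0 0 0'; python3 -m jog '0 0 0.004 0; 0 0 0.004 0; 0 0 0.003 0; 0 0 0 0'|grep -E 'pos|force'; python3 -m jog '0 0 0.003 0; 0 0 0.002 0; 0 0 0 0'|grep -E 'pos|force'
```

```text
time: 26.78
tool_pos: [466.0, -268.1, 48.3]
orientation: [-180.0, -0.0, -103.9]
force: [0.5, -0.3, -0.5]
finger_gap: 54.9
tool_pos: [465.5, -268.0, 36.4]
force: [0.7, 0.1, -0.8]
tool_pos: [465.6, -268.0, 31.4]
force: [-0.6, 0.2, -0.6]
```

```bash
python3 -m jog '0 0 0.002 0; 0 0 0.002 0; 0 0 0 0'|grep -E 'pos|force'; python3 -m jog '0 0 0.002 0; 0 0 0 0'|grep -E 'pos|force'; python3 -m jog '0 0 0.002 0; 0 0 0 0'|grep -E 'pos|force'
```

```text
tool_pos: [465.4, -268.1, 28.0]
force: [-4.2, 1.8, 14.4]
tool_pos: [464.7, -268.0, 26.5]
force: [-11.8, 5.2, 31.4]
tool_pos: [464.4, -267.9, 24.5]
force: [-14.6, 5.5, 31.2]
```

```bash
python3 -m jog '0 0 -0.001 0; 0 0 0 0; 0 0 0 0; 0 0 0 0' 0.075; python3 -m jog '0 0 -0.01 0; 0 0 -0.03 0; 0 0 -0.04 0; 0 0 -0.05 0; 0 0 -0.05 0; 0 0.03 0 0; 0 0.03 0 0; 0 0 0 0; 0 0 0 0'
python3 - <<'E'
from h import *
import pickle
f,s=grab("wrist");pickle.dump((f,s),open("w12.pkl","wb"));cv2.imwrite("pics/w12.png",f["frame"])
f2,_=grab("scene");a=f2["frame"];cv2.imwrite("pics/m12.png",np.hstack([cv2.resize(f["frame"],(400,300)),cv2.resize(a[180:285,200:340],(400,300),interpolation=cv2.INTER_CUBIC)]));print(s["tool_pos"])
# numeric checks: cover mask in the wrist image, inside the tray
im=f["frame"];hsv=cv2.cvtColor(im,cv2.COLOR_BGR2HSV)
T=np.array([466.5,-268]);u0=proj(f,[*T,20],s);print("tray centre px",u0, "bgr there",im[int(u0[1]),int(u0[0])],"v",hsv[int(u0[1]),int(u0[0])])
q=np.array([proj(f,[x,y,6],s) for x,y in((540,-322),(407,-340),(389,-205),(523,-191))],np.int32)
M=np.zeros(im.shape[:2],np.uint8);cv2.fillConvexPoly(M,q,255)
v=cv2.GaussianBlur(hsv[...,2],(5,5),0);th,b=cv2.threshold(v[M>0].reshape(-1,1),0,255,cv2.THRESH_OTSU)
B=((v<th)&(M>0)).astype(np.uint8);B=cv2.morphologyEx(B,cv2.MORPH_OPEN,np.ones((5,5)))
cs,_=cv2.findContours(B,cv2.RETR_EXTERNAL,cv2.CHAIN_APPROX_NONE)
print("tray px",q.tolist(),"th",th)
for k in sorted(cs,key=cv2.contourArea)[-2:]:
    W=np.array([onz(f,p[0],25,s)[:2] for p in k],np.float32);print(cv2.contourArea(k),cv2.boundingRect(k),cv2.minAreaRect(W))
E
```

```text
time: 29.02
tool_pos: [465.6, -268.1, 24.5]
orientation: [180.0, 0.0, -103.9]
force: [0.2, -0.7, -0.1]
finger_gap: 75.2
time: 30.15
tool_pos: [407.9, -253.8, 205.0]
orientation: [-179.9, -0.0, -103.9]
force: [-0.6, -0.0, -0.2]
finger_gap: 75.0
[ 407.90453844 -253.77341874  205.02335466]
tray centre px [275.9219998  120.57017097] bgr there [132 143 140] v [ 38  20 143]
tray px [[320, 7], [369, 165], [231, 217], [169, 73]] th 172.0
297.0 (223, 195, 26, 21) ((406.9334411621094, -216.6179656982422), (21.40082550048828, 18.056705474853516), 6.063680648803711)
5725.5 (238, 78, 73, 83) ((467.20001220703125, -266.6957702636719), (58.23338317871094, 64.55809783935547), 76.09549713134766)
```

The viewer's limit is reached, but the wrist mask gives a 65 x 58 mm rectangle at (467,-267), so the cover lies flat at the tray centre. I'll check the screwdriver numerically, along with any change in the fixed views.

Run:
```python
from h import *
import pickle
f,s=pickle.load(open("w8.pkl","rb"))
print("w8 tip,butt at z14",onz(f,(5,108),14,s).round(1),onz(f,(74,274),14,s).round(1))
for n in("side","scene"):
    g,_=grab(n);im=g["frame"];old=cv2.imread(f"pics/{n}0.png")
    for k,a in(("old",old),("now",im)):
        h=cv2.cvtColor(a,cv2.COLOR_BGR2HSV);m=(((h[...,0]<8)|(h[...,0]>172))&(h[...,1]>150)).astype(np.uint8)
        m[:220]=0;m[:,:190]=0;m[:,260:]=0
        ys,xs=np.nonzero(m);W=np.array([onz(g,(x,y),14)[:2] for x,y in zip(xs,ys)]);c=W.mean(0);_,_,V=np.linalg.svd(W-c);v=V[0]*np.sign(V[0][0]);p=(W-c)@v
        print(n,k,len(W),"centre",c.round(1),"dir",np.degrees(np.arctan2(v[1],v[0])).round(1),"len",np.ptp(p).round(1))
```

```text
w8 tip,butt at z14 [632.4 275.5  14. ] [462.2 286.7  14. ]
side old 187 centre [501.4 281.1] dir 0.5 len 88.0
side now 189 centre [504.8 284.1] dir -0.5 len 88.5
scene old 131 centre [505.2 275.9] dir 2.2 len 82.8
scene now 129 centre [508.7 278.8] dir 0.7 len 80.8
```

```bash
python3 -m jog '0 0 0 0; 0 0 0 0' | head -1; python3 -c "
from workcell import env
print(env.sign_off())"
```

```text
time: 30.6
the job is handed in; nothing more can be done
None
```

I pried the cover loose with the screwdriver, laid the screwdriver back on the bench and placed the cover flat in the tray. I handed the job in at 30.6 s; no verdict is reported.

**Prying:** I slid the blade under the lip and pressed the handle down about 20 mm. The push force peaked near 15 N and then fell as the clips let go. Before-and-after scene pictures showed the cover tipped up, and only then did the fingers touch it.

**Screwdriver:** The fixed cameras put the handle at (505–509, 279–284) mm with the same length and nearly the same direction as at the start. That is about 4 mm from where it first lay, and I take it to be lying level.

**Cover:** The wrist image gave an outline of about 65 x 58 mm (nominal 65 x 56) centred at (467, −267) mm. That is about 1 mm from the estimated tray centre, so I judge it flat. Pressing it onto the tray floor before letting go showed up to 31 N at the wrist.

**What I could not confirm:**
- The final state was checked only by colour masks, because the 12-picture limit refused my last look.
- I did not measure the lip height or the other bench items. The moves stayed clear of those items, and I saw no contact with them.
- Estimating the shaft's tilt from the wrist image was too noisy to use, so I set the blade height by touching it to the housing instead.

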